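# Set the use-by day wheel and log the batch

## Robot

A 6-joint arm with a two-finger parallel gripper is mounted at the origin on the work surface. World frame = base frame: x ahead of the robot, y to its left, z up, the work surface at z = 0. Lengths are in mm, angles in rad, forces in N, time in s.
With the tool pointing down it reaches from about 375 to 900 mm from the base axis. Payload 3.1 kg.
Tool frame: the origin (TCP) lies at the very end of the fingers, on their centre line; the grasp point (between the pads) lies 19 mm behind it; z points along the fingers, y is the direction in which the jaws open and shut (so a half turn about z gives the same grasp; the last joint's range is limited). The gripper opens to 85 mm and grips with 20 to 120 N. Pads are 22 mm wide; open, the fingers measure 114 mm over their backs; the gripper's body (76 mm by 85 mm) begins 54 mm behind the grasp point. The pads swing forward as they close: fully open they stand 13 mm farther back than shut.
Start: joints at [-1.401, 0.527, 1.433, -0, 1.181, -0.178], TCP at [213.628, -587.333, 231.31] pointing down, gripper open.
Joint ranges: [-3.08, 3.08], [-0.75, 2.2], [0.22, 2.44], [-1.43, 4.57], [0, 2.65], [-2.85, 2.85]. Speed limits (rad/s): [2.79, 2.79, 3.14, 3.14, 3.14, 3.14].

## Interface

Orientations are given as a unit quaternion [x, y, z, w].
In Python, from workcell import manip gives the robot as it stands.
- The arm moves only by the shell command python3 -m crank 'ROWS' [FORCE]. ROWS is JSON, a list of rows, each a list of 7 numbers: the closure, from -1 (fully open) to 1 (shut), then the shift along the tool's x, y, z in mm, then the turn, a rotation vector about the tool's x, y, z in degrees. In form: [[grip, dx, dy, dz, wx, wy, wz], ...]. A call has 1 to 5 rows; each row is the pose to reach, as a shift and turn from the pose commanded when the call began, along the tool's axes at that moment; what a row does not reach only later rows make up. A row lasts 1/12 s, in which the tool goes at most 41.7 mm and 7.16 degrees, less where a joint would pass 70% of its speed; a pose out of reach is approached as far as the arm can. A call with a gripper value outside its range is refused whole. The fingers move at their own pace and stop on an object; FORCE is the grip in N (left out, the last holds). Time passes only in rows, so rows that repeat a pose let the fingers close. It gives the time, the measured TCP pose, the force and the opening at its end, in the units of the state.
- manip.read_state(): the state, without advancing time (a new reading comes with each control period).
- manip.camera(name): name is "scene" or "top" or "wrist"; returns a dict with "frame" (384x512x3 uint8, red, green, blue), "depth" (384x512 float32, mm along the optical axis (not along the pixel's ray), 0 where there is no reading), "camera_matrix" (3x3 intrinsics, pixels), "k1" (the pictures are not rectified: a ray, as slopes to the right and down, at radius r is drawn at 1 + k1 r^2 times it, then the intrinsics apply), "extrinsics" (4x4, takes a point from camera to world coordinates). Camera axes: x right, y up, looking along -z (the intrinsics and any distortion apply to the point x, -y, -z); pixel columns grow to the right and rows downward; lengths in mm; the calibration is good to about 2 mm. A picture is of the moment at which its call begins.
- manip.finish_job(): hands the job in, once; it reports no verdict.
The state is a dict: "time": time; "joint_pos": joint angles; "joint_vel": joint speeds; "joint_efforts": joint torques, N m; "eef_pos": TCP position; "tcp_rot": TCP orientation; "contact_force": force on the tool from outside, world axes, zero at the start; "ft_torque": the same for the moment, N m; "opening": opening from 0.0 (shut) to 1.0 (fully open).
Only numpy, scipy, OpenCV 4.12 (cv2) and the standard library are available. Lean on these libraries where they do the work, as an engineer would, in place of code of your own. Each camera call takes 0.05 s, during which the arm holds its last target. There are 200 camera calls.

## Task

On the kitchen's white use-by day counter, flick the edge of the seven-tab thumbwheel round with a fingertip, clockwise as seen from above, by just as many clicks as it takes for the red tab to click home at the black pointer, never letting it run past. Then press the green button fully down to log the batch and let it come back up. Work gently, only touching and pushing: pick nothing up, and leave the other kitchen things where they stand.

Things in the scene. Friction and masses are not known exactly. Their poses are not given: they have to be found in the camera images.
- day_unit: White day counter, screwed down. Origin on the worktop below the wheel's axis; x axis runs from the wheel's axis to the pointer and the button, z up. Base plate 24 mm thick, x -60 to +155, y -65 to +65 mm; on it a block x +72 to +153, y -62 to +62 mm, top 72 mm above the worktop. The wheel stands free over the plate in front of the block.
- day_wheel (a joint): Wheel angle, rad, growing clockwise seen from above about the vertical axis; 0 = red tab at the pointer. Rests 0.898 rad apart (one click: -0.898 = one click to go); starts 2 to 4 clicks short. Let go, it snaps in about 0.2 s to the nearest rest; pushed past the half (0.449) it snaps to the next and stays. Takes up to 3.5 N at a tab's end. End stops at -4.04 and +2.24.
- wheel_axis (a point): On the wheel's axis, level with the wheel's top face, 70 mm above the worktop. The wheel: a white hub 76 mm across with seven evenly spaced radial tabs, 8 mm wide, from 50 to 70 mm above the worktop, their ends 66 mm from the axis, 49 mm clear between neighbouring ends. At rest one tab is at the pointer and a gap is centred on the opposite side.
- red_tab (a point): Middle of the outer end of the red tab, 66 mm from the axis, 60 mm above the worktop; turns with the wheel. Counter-clockwise from red the tabs are purple, yellow, green, blue, grey, black; stripes on the hub match them.
- pointer_tip (a point): Tip of the black pointer on top of the block, 68 mm from the wheel's axis along the counter's x axis; it points at the wheel.
- log_button_top (a point): Centre of the top of the green round button (28 mm across) on the block, 118 mm from the wheel's axis along the counter's x axis, 90 mm above the worktop when up; it moves straight down with the button.
- log_button (a joint): How far the button is pressed, in m: 0 up, 0.006 fully down; a spring brings it back up, fully down takes 5 N.
- ramekin: white ceramic ramekin, 80 mm wide at the rim, 45 mm tall; origin: centre of its underside. A bystander: leave it alone.
- cutter: round steel biscuit cutter (a thin ring), 64 mm across, 30 mm tall; origin: centre of its underside. A bystander: leave it alone.
- spice_jar: amber spice jar with a red cap, 46 mm across, 85 mm tall; origin: centre of its underside. A bystander: leave it alone.
- mixing_bowl: pale glass mixing bowl, 220 mm across, 95 mm tall; origin: centre of its underside. A bystander: leave it alone.
- oil_bottle: green glass oil bottle, 68 mm across, 200 mm tall; origin: centre of its underside. A bystander: leave it alone.
- mug: blue mug, 80 mm across plus a handle, 90 mm tall; origin: centre of its underside. A bystander: leave it alone.
- spatula: black-handled kitchen spatula lying flat; origin: on its underside. A bystander: leave it alone.

How it is judged:
By the outcome, as a careful person would: the job done as asked, in the order asked, and still so for the second after the job is handed in, with the robot touching nothing.
It also fails if it takes over 67 s, if anything falls off the work surface, if the arm or the gripper's body presses on something with over 40 N, if the wrist force passes 120 N, or if a joint passes its speed limit or range.

## Working session

There is one attempt and no reset: what is moved stays moved. The work goes in short steps, Python scripts to look and compute and a shell command to move; the robot and the scene stay as the last step left them, time stands still between calls to the robot, and variables do not carry over. Pictures are saved under pics/ and viewed, about 8 in all and at most 12, crops included, and the job is handed in when it is done.

```bash
mkdir -p pics; cat > h.py <<'E'
import numpy as np, cv2
from workcell import manip
def snap(n,f):
    c=manip.camera(n); np.savez(f'{f}.npz',**{k:np.array(v) for k,v in c.items()})
    cv2.imwrite(f'pics/{f}.png',cv2.cvtColor(c['frame'],cv2.COLOR_RGB2BGR)); return c
def ray(c,u,v):
    K=np.array(c['camera_matrix']);k=float(c['k1'])
    s=cv2.undistortPoints(np.array([[[u,v]]],float),K,np.array([k,0,0,0,0.]))[0,0]
    E=np.array(c['extrinsics']);d=E[:3,:3]@np.array([s[0],-s[1],-1]);return E[:3,3],d
def onz(c,u,v,z):
    o,d=ray(c,u,v);return o+d*(z-o[2])/d[2]
def bydepth(c,u,v):
    o,d=ray(c,u,v);return o+d*c['depth'][int(v),int(u)]
E
python3 - <<'E'
from h import *
for n in('top','scene'):
    c=snap(n,n+'1');print(n,np.round(c['extrinsics'],2).tolist(),c['k1'],c['camera_matrix'][0])
s=manip.read_state();print(s['time'],s['eef_pos'],s['tcp_rot'],s['contact_force'])
a=[cv2.imread(f'pics/{n}1.png') for n in('top','scene')]
E
```

```text
top [[-0.01, 0.99, -0.12, 317.42], [-1.0, -0.01, -0.0, -24.42], [-0.0, 0.12, 0.99, 1640.2], [0.0, 0.0, 0.0, 1.0]] 0.04346715375366977 [422.30455836   0.         262.44370034]
scene [[-0.28, -0.73, 0.62, 1223.09], [0.96, -0.21, 0.2, 236.4], [-0.02, 0.65, 0.76, 962.61], [0.0, 0.0, 0.0, 1.0]] 0.012062274900277689 [372.15503407   0.         254.25888171]
0.1 [ 213.51752179 -586.69813978  230.42367303] [ 9.84833553e-01  1.73498955e-01  8.47758178e-06 -9.92824249e-04] [-0.31893377  0.23439755  0.56909278]
```

View pics/top1.png

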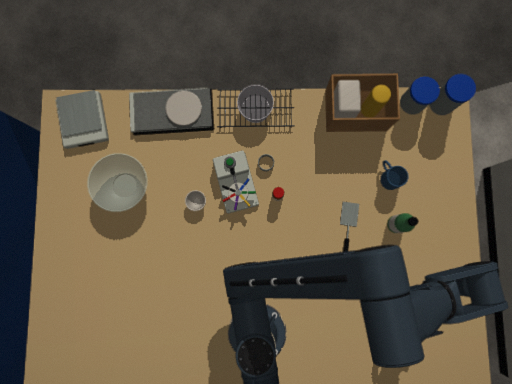

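View pics/scene1.png

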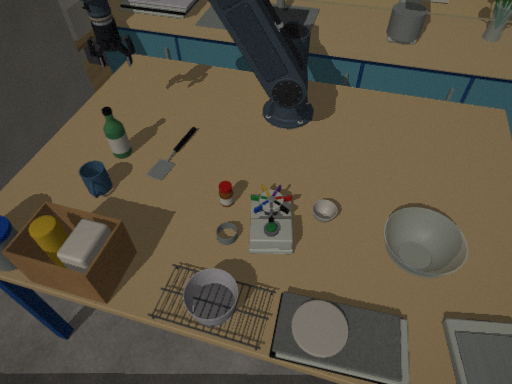

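The top view shows the counter around px (238,190), with its button at (230,162) on the side away from the robot. The spice jar is at (278,193), the ramekin at (195,201) and the cutter at (266,162). I'll zoom in next.

```bash
python3 - <<'E'
from h import *
t=cv2.imread('pics/top1.png')[145:220,180:290];s=cv2.imread('pics/scene1.png')[170:260,200:345]
t=cv2.resize(t,None,fx=5,fy=5,interpolation=2);s=cv2.resize(s,None,fx=4.5*.78,fy=4.5*.78,interpolation=2)
w=max(t.shape[1],s.shape[1]);h=300
cv2.imwrite('pics/crop1.png',cv2.resize(cv2.imread('pics/top1.png')[145:220,180:290],(800,545),interpolation=2))
for n in('top1','scene1'):
    c=dict(np.load(n+'.npz'));hsv=cv2.cvtColor(c['frame'],cv2.COLOR_RGB2HSV)
    m=cv2.inRange(hsv,(60,110,30),(90,255,255))
    q=cv2.connectedComponentsWithStats(m)
    for st,ce in zip(q[2][1:],q[3][1:]):
        if st[4]>8:print(n,st,ce,onz(c,*ce,90).round(1))
c=dict(np.load('top1.npz'))
print('centre',onz(c,238,192,70),bydepth(c,230,162),bydepth(c,278,193),bydepth(c,195,196),bydepth(c,259,162))
E
```

```text
top1 [226 158   7   8  38] [229.26315789 161.39473684] [633.5  99.   90. ]
top1 [396 214  16  17 123] [403.00813008 221.42276423] [ 404.5 -536.    90. ]
scene1 [502   0   5   6  14] [503.92857143   2.35714286] [-1064.6   896.5    90. ]
scene1 [106 122  18  17 130] [113.41538462 131.86153846] [ 390.9 -551.2   90. ]
scene1 [116 151  14   7  30] [122.9        155.13333333] [ 488.1 -458.2   90. ]
scene1 [251 195   8   6  38] [254.5        197.39473684] [543.7  20.6  90. ]
scene1 [261 196   6   3  13] [263.38461538 197.23076923] [535.8  46.3  90. ]
scene1 [267 222   9  10  71] [271.01408451 226.85915493] [634.3  96.3  90. ]
centre [520.56772753  67.69773836  70.        ] [631.44604451  96.33943668  88.51736409] [512.86181198 -81.41850735  91.00050977] [514.23134195 238.36658391   8.77236624] [646.98496619 -11.35898932   7.03114291]
```

View pics/crop1.png

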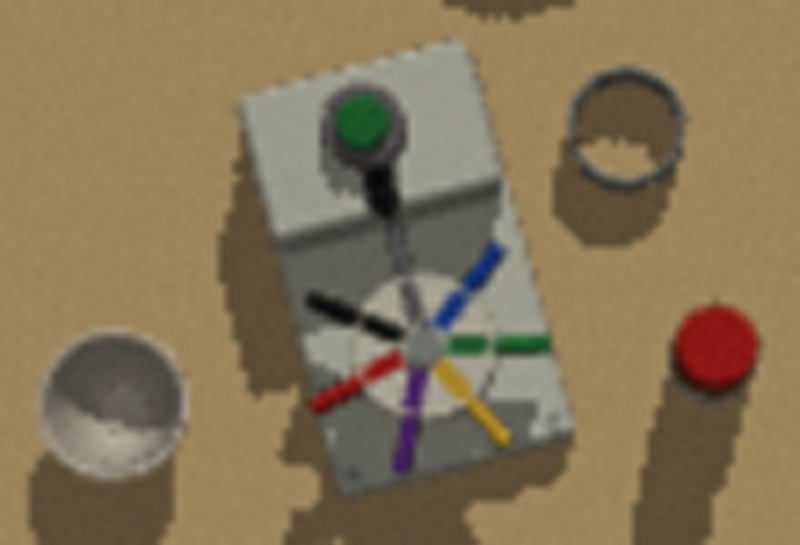

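The picture gives these values:
- **Wheel axis:** about (520,68).
- **Button:** about (633,98), which is 117 mm from the axis. That agrees with the given 118 mm, and the yaw is about 15°.
- **Wheel position:** grey is at the pointer, black is next and red after it, so 2 clicks clockwise are needed.

I'm moving to the near side with the gripper shut.

```bash
python3 -m crank '[[1,26,-32,0,0,0,0],[1,52,-65,0,0,0,0],[1,78,-98,0,0,0,0],[1,104,-130,0,0,0,0],[1,130,-163,0,0,0,0]]' 30
python3 -m crank '[[1,26,-32,0,0,0,0],[1,52,-65,0,0,0,0],[1,78,-98,0,0,0,0],[1,104,-130,0,0,0,0],[1,130,-163,0,0,0,0]]'
python3 -m crank '[[1,26,-32,0,0,0,0],[1,52,-65,0,0,0,0],[1,78,-98,0,0,0,0],[1,104,-130,0,0,0,0],[1,130,-163,0,0,0,0]]'
```

```text
time: 0.52
eef_pos: [280.0, -388.2, 230.9]
tcp_rot: [0.985, 0.173, 0.0, -0.0]
contact_force: [0.5, -0.8, 0.4]
opening: 0.297
time: 0.93
eef_pos: [346.2, -191.3, 231.2]
tcp_rot: [0.985, 0.173, 0.0, -0.0]
contact_force: [1.0, 0.4, -0.2]
opening: 0.004
time: 1.35
eef_pos: [412.5, 5.9, 231.3]
tcp_rot: [0.985, 0.173, 0.0, 0.0]
contact_force: [0.2, -0.6, 0.9]
opening: -0.001
```

```bash
python3 -m crank '[[1,12,-15,0,0,0,2],[1,23,-30,0,0,0,5],[1,23,-30,0,0,0,5],[1,23,-30,0,0,0,5]]'
python3 - <<'E'
from h import *
c=snap('wrist','w1');hsv=cv2.cvtColor(c['frame'],cv2.COLOR_RGB2HSV)
print(np.round(c['extrinsics'],2).tolist())
for nm,lo,hi,z in(('green',(60,110,30),(90,255,255),90),('purple',(130,80,30),(155,255,255),70),('yel',(20,140,60),(32,255,255),70),('blue',(108,140,40),(128,255,255),70)):
    q=cv2.connectedComponentsWithStats(cv2.inRange(hsv,lo,hi))
    for st,ce in zip(q[2][1:],q[3][1:]):
        if st[4]>60:print(nm,st,ce.round(1),onz(c,*ce,z).round(1))
E
```

```text
time: 1.68
eef_pos: [423.5, 40.5, 231.1]
tcp_rot: [0.991, 0.132, -0.0, 0.0]
contact_force: [0.3, -0.9, 0.6]
opening: -0.002
[[0.26, 0.92, 0.3, 499.31], [-0.97, 0.25, 0.08, 61.11], [-0.0, -0.31, 0.95, 372.77], [0.0, 0.0, 0.0, 1.0]]
green [267  70  23  14 207] [277.8  76.4] [519.4  45.   90. ]
green [292  77  28  13 216] [304.9  83.6] [519.9  19.5  90. ]
purple [236  81  17  24 213] [244.4  92.7] [497.9  71.2  70. ]
purple [224 106  18  28 223] [232.6 119.1] [470.4  76.3  70. ]
yel [257  82  17  24 220] [264.6  93.2] [502.7  52.   70. ]
yel [268 106  18  29 243] [276.2 120. ] [481.1  33.7  70. ]
blue [285  21  27  26 261] [298.   33.8] [560.6  36.4  70. ]
blue [263  43  22  23 219] [273.9  54. ] [538.6  53.   70. ]
```

View pics/w1.png

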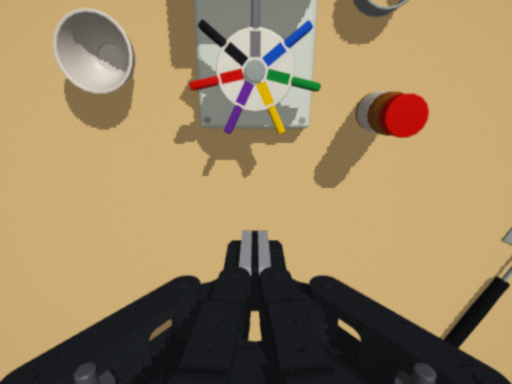

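The wrist view shows the wheel hub at px (255,70) and the purple/yellow gap near (255,130), straight ahead of the shut fingertips (243–270, 232). Red is still 2 tabs short of the grey one at the pointer. Now I'll work out the axis and the tip width.

```bash
python3 - <<'E'
from h import *
c=dict(np.load('w1.npz'));P=lambda u,v,z:onz(c,u,v,z)
ax=P(255,70,71);print('axis',ax.round(1))
print('tab ends',P(229,131,60).round(1),P(281,131,60).round(1),P(316,88,60).round(1),P(192,85,60).round(1))
print('tips',[P(u,v,231).round(1) for u,v in((243,234),(270,234))],'black',[P(u,258,240).round(1) for u in(225,287)])
t=dict(np.load('top1.npz'));print('top axis',onz(t,238.3,192.5,71).round(1))
# cap circle centre from tab points (r=66): mean opp
E
```

```text
axis [520.5  66.6  71. ]
tab ends [456.6  77.6  60. ] [471.   24.7  60. ] [521.1   3.1  60. ] [491.1 124.1  60. ]
tips [array([429.1,  48.5, 231. ]), array([432.8,  34.6, 231. ])] black [array([417.9,  54.8, 240. ]), array([426.3,  24. , 240. ])]
top axis [518.5  66.5  71. ]
```

The tip is about 14 mm wide. The axis is at (520,66.6) with yaw 15.2°, and the tab ends measure 64–65 mm from it, as expected. The TCP is at (-100,0) in the counter's frame, aligned with it. I'll go down and enter the gap.

```bash
python3 -m crank '[[1,0,0,36,0,0,0],[1,0,0,72,0,0,0],[1,0,0,108,0,0,0],[1,0,0,144,0,0,0],[1,0,0,180,0,0,0]]'
python3 -m crank '[[1,10,0,2,0,0,0],[1,20,0,2,0,0,0],[1,30,0,2,0,0,0],[1,38,0,2,0,0,0],[1,38,0,2,0,0,0]]'
```

```text
time: 2.15
eef_pos: [424.0, 38.3, 50.2]
tcp_rot: [0.992, 0.13, 0.001, 0.0]
contact_force: [1.3, 1.3, 0.2]
opening: 0.001
time: 2.57
eef_pos: [465.7, 49.4, 52.2]
tcp_rot: [0.991, 0.131, 0.005, 0.001]
contact_force: [0.6, 0.3, 0.1]
opening: 0.001
```

```bash
python3 -m crank '[[1,1,-4,0,0,0,0],[1,2,-8,0,0,0,0],[1,4,-12,0,0,0,0],[1,6,-15,0,0,0,0],[1,8,-18,0,0,0,0]]'
python3 -m crank '[[1,3,-3,0,0,0,0],[1,6,-6,0,0,0,0],[1,9,-9,0,0,0,0],[1,12,-13,0,0,0,0],[1,12,-13,0,0,0,0]]'
python3 - <<'E'
from h import *
c=snap('wrist','w2')
E
```

```text
time: 2.98
eef_pos: [462.9, 69.4, 49.7]
tcp_rot: [0.991, 0.131, -0.0, 0.0]
contact_force: [-1.2, -4.7, 2.1]
opening: -0.002
time: 3.4
eef_pos: [472.7, 85.9, 49.1]
tcp_rot: [0.991, 0.131, 0.001, -0.0]
contact_force: [-0.7, 1.2, -0.1]
opening: -0.001
```

View pics/w2.png

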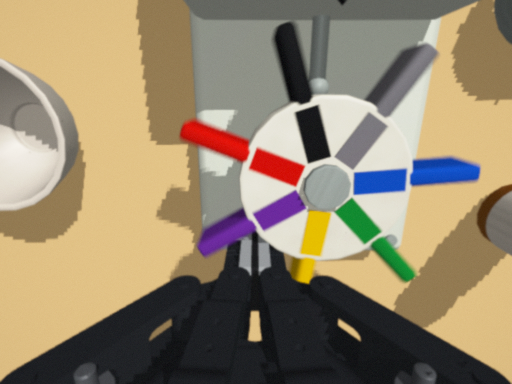

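This view shows yellow at px (305,265) and black at (287,35), about 14° short of the pointer. The wheel is past the half and yellow is resting on my finger. I'll retract radially and let it snap.

```bash
python3 -m crank '[[1,-10,0,0,0,0,0],[1,-20,0,0,0,0,0],[1,-32,2,0,0,0,0],[1,-45,8,0,0,0,0],[1,-60,14,0,0,0,0]]'
python3 -m crank '[[1,0,16,0,0,0,0],[1,0,16,0,0,0,0],[1,0,16,0,0,0,0]]'
python3 - <<'E'
from h import *
c=snap('wrist','w3')
E
```

```text
time: 3.87
eef_pos: [415.8, 55.4, 49.4]
tcp_rot: [0.991, 0.131, -0.0, -0.0]
contact_force: [-1.1, 0.3, -0.5]
opening: 0.002
time: 4.12
eef_pos: [421.0, 39.6, 49.4]
tcp_rot: [0.992, 0.129, -0.0, -0.0]
contact_force: [-0.4, 0.1, -0.7]
opening: -0.002
```

View pics/w3.png

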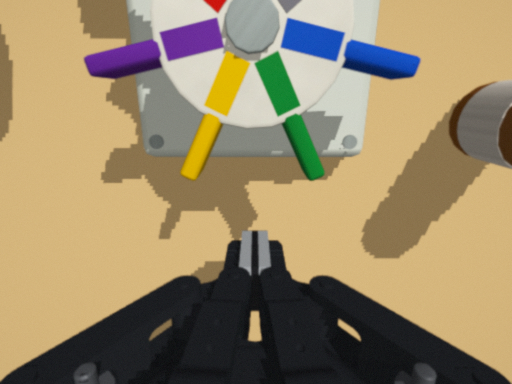

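The wheel moved exactly one click: the yellow/green gap is now centred (tabs at px (200,150) and (305,150)), straight ahead of the finger. I'll make the same stroke again.

```bash
python3 -m crank '[[1,10,0,0,0,0,0],[1,20,0,0,0,0,0],[1,30,0,0,0,0,0],[1,40,0,0,0,0,0],[1,40,0,0,0,0,0]]'
python3 -m crank '[[1,1,-4,0,0,0,0],[1,2,-8,0,0,0,0],[1,4,-12,0,0,0,0],[1,6,-15,0,0,0,0],[1,8,-18,0,0,0,0]]'
python3 -m crank '[[1,3,-3,0,0,0,0],[1,6,-6,0,0,0,0],[1,9,-9,0,0,0,0],[1,12,-13,0,0,0,0],[1,12,-13,0,0,0,0]]'
python3 -m crank '[[1,-10,0,0,0,0,0],[1,-20,0,0,0,0,0],[1,-32,2,0,0,0,0],[1,-45,8,0,0,0,0],[1,-60,14,0,0,0,0]]'
python3 -m crank '[[1,0,16,-36,0,0,0],[1,0,16,-72,0,0,0],[1,0,16,-108,0,0,0],[1,0,16,-108,0,0,0]]'
python3 - <<'E'
from h import *
c=snap('wrist','w4')
E
```

```text
time: 4.58
eef_pos: [464.4, 51.1, 49.5]
tcp_rot: [0.991, 0.131, 0.003, 0.001]
contact_force: [-0.3, -0.9, -0.7]
opening: 0.001
time: 5.0
eef_pos: [462.3, 70.3, 49.2]
tcp_rot: [0.991, 0.131, -0.001, -0.0]
contact_force: [-1.2, -2.7, -0.4]
opening: -0.002
time: 5.42
eef_pos: [472.9, 86.8, 49.5]
tcp_rot: [0.991, 0.131, 0.001, -0.0]
contact_force: [-1.0, 0.9, -0.7]
opening: -0.004
time: 5.83
eef_pos: [415.5, 56.4, 49.5]
tcp_rot: [0.991, 0.131, -0.0, -0.0]
contact_force: [-0.1, -0.5, 0.2]
opening: -0.002
time: 6.17
eef_pos: [423.2, 40.2, 162.0]
tcp_rot: [0.992, 0.13, 0.004, 0.002]
contact_force: [0.1, 0.8, 0.2]
opening: -0.001
```

View pics/w4.png

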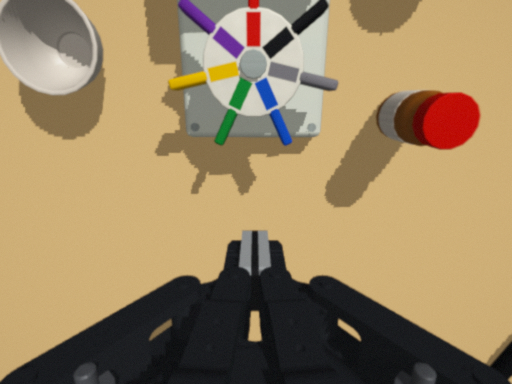

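Red now points straight up the counter's axis (px (253,20)), two clicks on. Next is the button, 218 mm ahead along tool x.

```bash
python3 -m crank '[[1,38,0,0,0,0,0],[1,76,0,0,0,0,0],[1,114,0,0,0,0,0],[1,152,0,0,0,0,0],[1,190,0,0,0,0,0]]'
python3 -m crank '[[1,28,0,0,0,0,0],[1,28,0,20,0,0,0],[1,28,0,40,0,0,0],[1,28,0,50,0,0,0],[1,28,0,50,0,0,0]]'
python3 - <<'E'
from h import *
for k in range(2):
    c=snap('wrist','w5')
s=manip.read_state();e=s['eef_pos'];d=np.array([633.9,97.5])-e[:2];u=np.array([.965,.262]);print(e,'dx',d@u,'dy',d@[.262,-.965])
E
```

```text
time: 6.63
eef_pos: [604.3, 90.5, 155.5]
tcp_rot: [0.991, 0.13, -0.002, -0.0]
contact_force: [-0.2, -1.2, -0.2]
opening: 0.001
time: 7.05
eef_pos: [627.9, 97.3, 102.9]
tcp_rot: [0.991, 0.13, -0.005, -0.001]
contact_force: [-0.4, 0.3, -0.1]
opening: -0.0
[630.66838355  97.31099931 106.32950187] dx 3.1680280517345976 dy 0.664297845801593
```

View pics/w5.png

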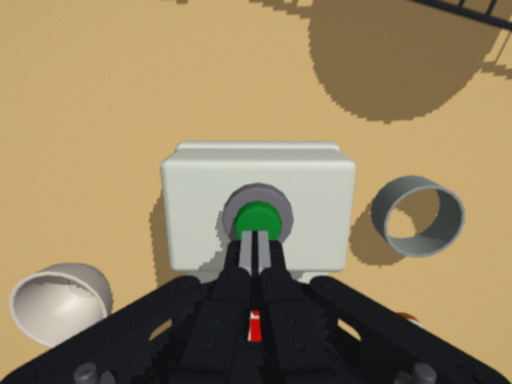

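The fingertips (px (256,235)) are in line with the green button (258,220) and need about 3 mm more forward. I'll press in small steps and watch the force.

```bash
python3 -m crank '[[1,3,0,4,0,0,0],[1,3,0,9,0,0,0],[1,3,0,13,0,0,0],[1,3,0,13,0,0,0],[1,3,0,13,0,0,0]]'
python3 -m crank '[[1,0,0,2,0,0,0],[1,0,0,4,0,0,0],[1,0,0,6,0,0,0],[1,0,0,6,0,0,0],[1,0,0,6,0,0,0]]'
```

```text
time: 7.57
eef_pos: [634.8, 98.4, 94.4]
tcp_rot: [0.991, 0.13, 0.0, 0.0]
contact_force: [-0.4, 0.4, 0.1]
opening: -0.0
time: 7.98
eef_pos: [635.1, 98.4, 88.7]
tcp_rot: [0.991, 0.13, 0.0, 0.0]
contact_force: [-0.6, -0.2, 3.8]
opening: -0.003
```

```bash
python3 -m crank '[[1,0,0,2,0,0,0],[1,0,0,4,0,0,0],[1,0,0,5,0,0,0],[1,0,0,5,0,0,0],[1,0,0,5,0,0,0]]'
python3 -m crank '[[1,0,0,1,0,0,0],[1,0,0,2,0,0,0],[1,0,0,2,0,0,0],[1,0,0,2,0,0,0]]'
```

```text
time: 8.4
eef_pos: [635.2, 98.4, 87.7]
tcp_rot: [0.991, 0.131, 0.001, 0.0]
contact_force: [-7.3, -1.6, 23.4]
opening: -0.003
time: 8.73
eef_pos: [635.2, 98.4, 87.6]
tcp_rot: [0.991, 0.131, 0.001, 0.0]
contact_force: [-10.1, -0.8, 33.5]
opening: -0.003
```

It has stopped hard at z=87.6, where I expected 84. I'll check whether that's the button's end stop or the collar, using depth relative to the block top (72 mm).

```bash
python3 - <<'E'
from h import *
c=dict(np.load('w5.npz'))
for n,u,v in(('block',200,210),('block2',325,210),('blockback',258,168),('collarL',230,220),('collarR',287,215),('collarback',258,192),('button',258,212),('buttonL',244,218),('buttonR',272,218),('table',100,200)):
    print(n,bydepth(c,u,v).round(1))
c=snap('scene','s2');w=snap('wrist','w6')
for n,u,v in(('collarL',230,220),('collarback',258,192)): pass
a=cv2.resize(cv2.imread('pics/w6.png')[140:300,150:360],(420,320));b=cv2.resize(cv2.imread('pics/s2.png')[150:270,200:340],(373,320),interpolation=2)
cv2.imwrite('pics/cmp.png',np.hstack([a,b]))
E
```

```text
block [627.  133.4  70.3]
block2 [648.7  56.3  72.7]
blockback [663.8 104.5  70.7]
collarL [631.  113.4  82.9]
collarR [642.8  80.8  82.2]
collarback [652.9 101.7  83.4]
button [644.5  99.5  93.1]
buttonL [638.8 106.2  92.8]
buttonR [643.2  90.9  93.4]
table [581.4 228.1  -1.1]
```

View pics/cmp.png

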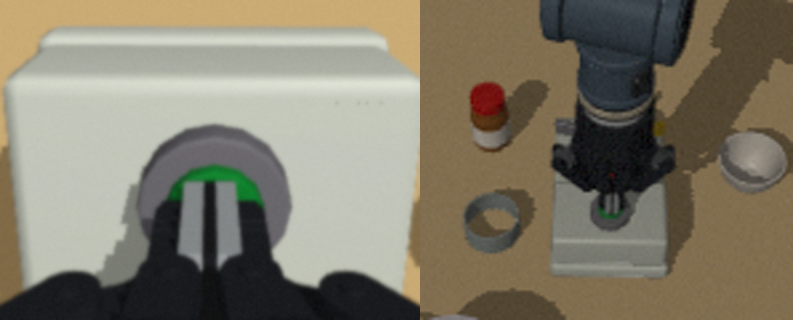

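The collar reads about 83 mm and the raised button about 93 mm, against the stated 90. The stop at 87.6 is therefore a 5.5–6 mm stroke and clear of the collar. With over 33 N against the 5 N needed, the button is fully down. I'll release it, retreat upwards and check.

```bash
python3 -m crank '[[1,0,0,-5,0,0,0],[1,0,0,-10,0,0,0],[1,0,0,-18,0,0,0],[1,0,0,-45,0,0,0],[1,0,0,-85,0,0,0]]'
python3 -m crank '[[1,-40,0,-30,0,0,0],[1,-80,0,-50,0,0,0],[1,-120,0,-60,0,0,0],[1,-160,0,-60,0,0,0],[1,-200,0,-60,0,0,0]]'
python3 -m crank '[[1,0,0,0,0,0,0],[1,0,0,0,0,0,0],[1,0,0,0,0,0,0]]'
python3 - <<'E'
from h import *
w=snap('wrist','w7');t=snap('top','t2')
hsv=cv2.cvtColor(w['frame'],cv2.COLOR_RGB2HSV)
q=cv2.connectedComponentsWithStats(cv2.inRange(hsv,(60,110,30),(85,255,255)))
for st,ce in zip(q[2][1:],q[3][1:]):
    if st[4]>60:print(st,ce,bydepth(w,*ce).round(1))
a0=dict(np.load('top1.npz'))['frame'];d=cv2.absdiff(a0,t['frame']).max(2);print('bystander diff',{n:int((d[y-8:y+8,x-8:x+8]>40).sum()) for n,(x,y) in dict(ram=(195,201),cut=(266,162),jar=(278,193)).items()})
E
```

```text
time: 9.25
eef_pos: [631.5, 98.4, 162.6]
tcp_rot: [0.991, 0.13, -0.005, -0.001]
contact_force: [0.4, -0.9, -0.1]
opening: -0.001
time: 9.67
eef_pos: [447.2, 48.2, 226.9]
tcp_rot: [0.991, 0.131, 0.001, 0.0]
contact_force: [-0.3, -1.5, 0.1]
opening: 0.001
time: 9.92
eef_pos: [449.3, 48.3, 226.5]
tcp_rot: [0.991, 0.13, 0.001, 0.0]
contact_force: [1.4, -0.0, 0.8]
opening: 0.0
[237 110  16  23 188] [244.82446809 121.18617021] [498.3  71.5  69.4]
[226 134  16  26 182] [233.41208791 145.95604396] [471.3  76.7  68.9]
bystander diff {'ram': 0, 'cut': 0, 'jar': 0}
```

View pics/w7.png

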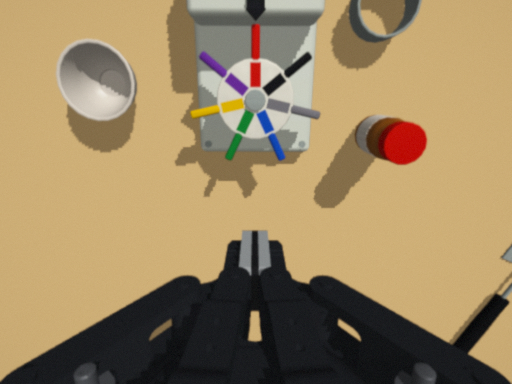

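The red tab (px (255,30)) is at the black pointer's tip (255,15), the bystanders haven't moved, and the arm is clear. One last check of the button height, then I'll hand in.

```bash
python3 - <<'E'
from h import *
for f in('top1','t2'):
    c=dict(np.load(f+'.npz'));print(f,[bydepth(c,u,v)[2].round(1) for u,v in((229,161),(230,162),(229,160))])
manip.finish_job()
E
```

```text
top1 [np.float64(93.1), np.float64(88.5), np.float64(91.8)]
t2 [np.float64(95.7), np.float64(91.7), np.float64(91.8)]
the job is handed in; nothing more can be done
```

The job is done and handed in at about 10 s of the 67 s allowed. With the shut fingertips I turned the wheel clockwise by two single-click strokes, letting it snap home after each. Then I pressed the green button to its stop and let it come back up.

- **Wheel:** the last picture shows the red tab in line with the black pointer, and it never ran past.
- **Button:** the top camera's depth reads 92–96 mm after the press and 88–93 mm before it, so it is back up within the noise.
- **Other kitchen things:** the ramekin, cutter and spice jar look the same in the top view before and after. I did not compare the others, but the arm never went near them at low height.
- **Disagreement:** the button stopped at a tool height of 87.6 mm, where I expected 84 mm. The raised button measured about 93 mm rather than the stated 90, so the stroke still came to about 6 mm. The push reached about 34 N upwards (35 N in all), against the 5 N needed. I took that as fully down, but the button's travel can't be read directly.

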